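# Sort leftover sensor parts at the assembly bench

## Robot

A 6-joint arm with a two-finger parallel gripper is mounted at the origin on the work surface. World frame = base frame: x ahead of the robot, y to its left, z up, the work surface at z = 0. Lengths are in m, angles in degrees, forces in N, time in s.
With the tool pointing down it reaches from about 0.35 to 0.8 m from the base axis. Payload 7.3 kg.
Tool frame: the origin (TCP) lies midway between the tips of the shut fingers; the grasp point (between the pads) lies 19 mm behind it (robot.hold_point_z is the distance from the TCP to the grasp point, in m); z points along the fingers, y is the line along which they close (so a half turn about z gives the same grasp; the last joint's range is limited). The gripper opens to 85 mm and grips with 20 to 120 N. Pads are 22 mm wide; open, the fingers measure 114 mm over their backs; the gripper's body (76 mm by 85 mm) begins 54 mm behind the grasp point. The pads swing forward as they close: fully open they stand 13 mm farther back than shut.
Start: joints at [60.103, 19.595, 87.324, -0, 73.075, -8.365], TCP at [0.193, 0.488, 0.197] pointing down, gripper open.
Joint ranges: [-145.02, 145.02], [-44.19, 115.74], [2.07, 154.8], [-57.11, 237.11], [16.16, 152.29], [-177.93, 177.93]. Speed limits (degrees/s): [147.25, 147.25, 180, 180, 180, 180].

## Interface

Orientations are given as [roll, pitch, yaw] about the fixed x, y, z axes, in that order (R = Rz(yaw) Ry(pitch) Rx(roll)).
In Python, from cell import robot gives the robot as it stands. The module is installed in compiled form; this text tells all that it offers. Calls block until the motion is done:
- robot.move_to(position, orientation): joint-space move of the TCP to a pose.
- robot.movel(position, rot=None, speed=0.15, stop_force=None): straight line of the TCP; rot=None keeps the orientation; speed is the mean speed in m/s. With stop_force (N) it stops when the force on the tool has changed by that much, and returns True; else False.
- robot.move_joints(angles): joint-space move.
- robot.grip(opening, grip_force=None): finger opening in m; grip_force is the grip in N (None keeps the last); returns when the fingers have stopped.
- robot.wait(seconds).
- robot.solve_ik(position, orientation): joint angles nearest the present ones, or None.
- robot.get_state(): the state.
- robot.get_image(name): name is "side" or "top"; returns (picture, depth): 400x640x3 uint8, red, green, blue; 400x640 float32, m along the optical axis (not along the pixel's ray), 0 where there is no reading.
- robot.camera_model(name): a dict with "fx", "fy", "cx", "cy" (pixels), "R" (3x3) and "t" (3): a world point X has camera coordinates R X + t. Camera axes: x right, y down, z forward; pixel columns grow to the right and rows downward; lengths in m; the calibration is good to about 2 mm. A picture is of the moment at which its call begins. camera_model takes no time and is no camera call.
A pose or a line that the arm cannot do raises robot.MotionError and nothing moves.
- robot.hand_in(): hands the job in; it is judged then, once.
The state is a dict: "t": time; "joint_positions": joint angles; "qd": joint speeds; "effort": joint torques, N m; "tool_pos": TCP position; "eef_rot": TCP orientation; "force": force on the tool from outside, world axes, zero at the start; "ft_torque": the same for the moment, N m; "opening": finger opening in m; "gripper_force": force on a finger pad.
Only numpy, scipy, OpenCV 4.12 (cv2) and the standard library are available. Lean on these libraries where they do the work, as an engineer would, in place of code of your own. Each camera call takes 0.05 s, during which the arm holds its last target. There are 200 camera calls.

## Task

Tidy the five loose parts off the bench: stand the two orange-capped steel sensors in the grey tray, one in each of its two compartments, the two brass fittings in the empty blue bin, and the black connector in the empty yellow bin. Every part must end standing the same way up as it stands now, on the floor of its tray or bin and not on another part or a wall. Do not knock over the small amber glue bottle.

Things in the scene. Friction and masses are not known exactly. Their poses are not given: they have to be found in the camera images.
- sensor_a: pressure sensor head, standing upright: bright steel flange disc 48 mm across and 8 mm thick at the bottom, aluminium neck 32 mm across from 8 to 26 mm height (the place to grip), orange cap 24 mm across from 26 to 36 mm with two small pins to 40 mm. 0.08 to 0.15 kg. Origin: centre of the underside, z up along its axis. The two sensors are alike and interchangeable.
- sensor_b: pressure sensor head, standing upright: bright steel flange disc 48 mm across and 8 mm thick at the bottom, aluminium neck 32 mm across from 8 to 26 mm height (the place to grip), orange cap 24 mm across from 26 to 36 mm with two small pins to 40 mm. 0.08 to 0.15 kg. Origin: centre of the underside, z up along its axis. The two sensors are alike and interchangeable.
- fitting_a: brass pipe fitting, standing upright: hexagon foot 31 mm across corners, 14 mm high, with a threaded stub 20 mm across from 14 to 38 mm height (the place to grip). 0.06 to 0.13 kg. Origin: centre of the underside, z up along its axis. The two fittings are alike; they go to the same bin.
- fitting_b: brass pipe fitting, standing upright: hexagon foot 31 mm across corners, 14 mm high, with a threaded stub 20 mm across from 14 to 38 mm height (the place to grip). 0.06 to 0.13 kg. Origin: centre of the underside, z up along its axis. The two fittings are alike; they go to the same bin.
- connector: black plastic connector housing, a block 46 mm (x) by 24 mm (y) by 28 mm high, with grey ribs on top and a red end face at +x. Grip it across the 24 mm. 0.03 to 0.06 kg. Origin: centre of the underside, z up, x along its length.
- tray: low grey tray fixed to the bench, outside 100 mm (x) by 190 mm (y), 18 mm high, walls and floor 5 mm thick; one divider across the middle (at y = 0, along x) as high as the walls makes two compartments, each 90 mm (x) by 87.5 mm (y), centred 46 mm to either side (y = +46 and -46 mm). Origin: centre of the underside, z up.
- blue_bin: blue plastic stock bin with an open top, fixed to the bench: outside 140 x 140 mm, 45 mm high, walls and floor 4 mm thick. Origin: centre of the underside, z up; its sides lie along its x and y axes.
- yellow_bin: yellow plastic stock bin with an open top, fixed to the bench: outside 140 x 140 mm, 45 mm high, walls and floor 4 mm thick. Origin: centre of the underside, z up; its sides lie along its x and y axes.
- glue_bottle: small amber glass bottle with a white label and a black cap, 32 mm across, 75 mm high, standing upright on the bench among the parts; a bystander that must stay standing. Origin: centre of the underside, z up.
There are look-alikes about, which are no part of the job. Leave any purple look-alike of the sensor_a alone.

How it is judged (in metres and radians):
At the end, for the whole second after the job is handed in: One sensor on the floor of each tray compartment, both fittings on the floor of the blue bin, the connector on the floor of the yellow bin (undersides less than 10 mm above the underside of the tray or bin, origins within the walls), all upright within 0.15 rad, at rest and released (((x of sensor_a in the frame of tray between -0.028 and 0.028 m and y of sensor_a in the frame of tray between 0.018 and 0.072 m and z of sensor_a in the frame of tray between 0 and 0.01 m and x of sensor_b in the frame of tray between -0.028 and 0.028 m and y of sensor_b in the frame of tray between -0.072 and -0.018 m and z of sensor_b in the frame of tray between 0 and 0.01 m) or (x of sensor_a in the frame of tray between -0.028 and 0.028 m and y of sensor_a in the frame of tray between -0.072 and -0.018 m and z of sensor_a in the frame of tray between 0 and 0.01 m and x of sensor_b in the frame of tray between -0.028 and 0.028 m and y of sensor_b in the frame of tray between 0.018 and 0.072 m and z of sensor_b in the frame of tray between 0 and 0.01 m)) and x of fitting_a in the frame of blue_bin between -0.06 and 0.06 m and y of fitting_a in the frame of blue_bin between -0.06 and 0.06 m and z of fitting_a in the frame of blue_bin between 0 and 0.01 m and x of fitting_b in the frame of blue_bin between -0.06 and 0.06 m and y of fitting_b in the frame of blue_bin between -0.06 and 0.06 m and z of fitting_b in the frame of blue_bin between 0 and 0.01 m and x of connector in the frame of yellow_bin between -0.06 and 0.06 m and y of connector in the frame of yellow_bin between -0.06 and 0.06 m and z of connector in the frame of yellow_bin between 0 and 0.01 m and angle between each of sensor_a, sensor_b, fitting_a, fitting_b, connector's own z axis and vertical below 0.15 rad and linear speed of each of sensor_a, sensor_b, fitting_a, fitting_b, connector below 0.02 m/s and contact force between each of sensor_a, sensor_b, fitting_a, fitting_b, connector and the fingers below 0.05 N); the robot touches nothing.
It fails at once if the amber glue bottle is knocked over (angle between glue_bottle's own z axis and vertical above 0.5 rad).
It also fails if it takes over 115 s, if anything falls off the work surface, if the arm or the gripper's body presses on something with over 40 N, if the wrist force passes 120 N, or if a joint passes its speed limit or range.

## Working session

There is one attempt and no reset: what is moved stays moved. The work goes in short steps, each a Python script; the robot and the scene stay as the last script left them, time stands still between calls to the robot, and variables do not carry over. Pictures are saved under pics/ and viewed, at most 14 in all, crops included, and the job is handed in when it is done.

```bash
mkdir -p pics
python3 - <<'E'
from cell import robot
import cv2,numpy as np
for n in("top","side"):
    p,d=robot.get_image(n); np.savez(f"{n}0.npz",p=p,d=d)
    cv2.imwrite(f"pics/{n}0.png",p[:,:,::-1]); m=robot.camera_model(n)
    print(n,m["fx"],m["cx"],m["cy"],np.round(-np.array(m["R"]).T@m["t"],3),np.round(m["R"],2).tolist(),(d==0).mean())
s=robot.get_state();print(s["t"],s["eef_rot"],s["opening"],robot.hold_point_z)
E
```

```text
top 445.01403060823884 318.34744098257875 197.6008165309295 [ 0.408 -0.019  1.033] [[-0.01, -1.0, -0.02], [-1.0, 0.01, -0.1], [0.1, 0.02, -0.99]] 0.004109375
side 380.1779992012871 317.78191836947565 195.94635573471035 [ 0.394 -0.48   0.592] [[0.97, -0.22, 0.0], [-0.17, -0.74, -0.66], [0.15, 0.64, -0.75]] 0.0038984375
0.1 [-1.79922385e+02 -1.30138083e-02  1.58471189e+02] 0.08574116167281785 0.0187
```

View pics/top0.png

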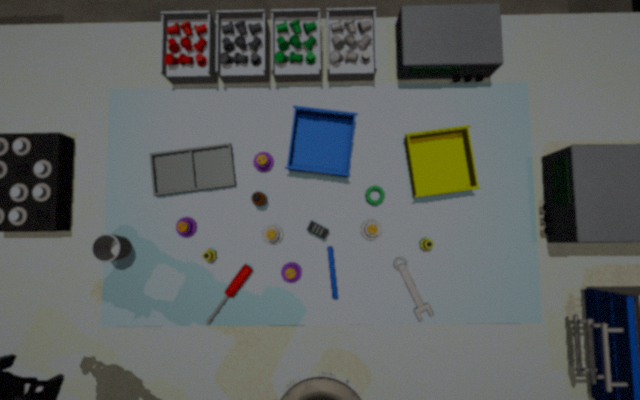

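View pics/side0.png

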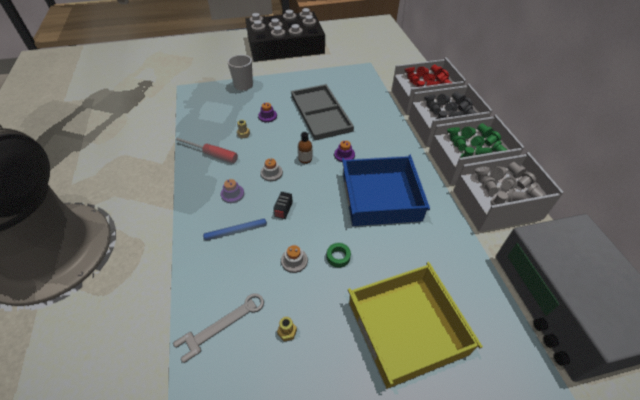

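The top view shows the steel sensors at about (273,235) and (371,230), the fittings at (210,256) and (426,244), and the connector at (318,230). The bottle is at (260,200), the tray at (194,170), the blue bin at (321,143) and the yellow bin at (441,162). The purple look-alikes are at (263,161), (186,227) and (291,272). The side view agrees with this. Next I measure positions from both depth clouds.

```bash
cat > vis.py <<'E'
import numpy as np, cv2
from cell import robot
def cloud(n,p,d):
    m=robot.camera_model(n); v,u=np.mgrid[:400,:640]
    c=np.stack([(u-m["cx"])*d/m["fx"],(v-m["cy"])*d/m["fy"],d],-1)
    w=(c-np.array(m["t"]))@np.array(m["R"])
    w[d==0]=np.nan; return w
def load(k=0):
    o={}
    for n in("top","side"):
        z=np.load(f"{n}{k}.npz"); o[n]=(z["p"],cloud(n,z["p"],z["d"]))
    return o
seeds=dict(sA=(273,235),sB=(371,230),fA=(210,256),fB=(426,244),con=(318,230),glue=(260,200),tray=(194,170),blue=(321,143),yel=(441,162),pur1=(263,161),pur2=(186,227),pur3=(291,272),ring=(374,195))
rad=dict(tray=.14,blue=.115,yel=.115)
E
python3 - <<'E'
from vis import *
o=load()
for n,(u,v) in seeds.items():
    s=np.nanmedian(o["top"][1][v-2:v+3,u-2:u+3].reshape(-1,3),0)
    for c in o:
        p,w=o[c]; m=(np.hypot(*(w[...,:2]-s[:2]).transpose(2,0,1))<rad.get(n,.04))
        g=w[m&(np.abs(w[...,2])<.006)]; a=w[m&(w[...,2]>.008)]
        zt=np.nanpercentile(a[:,2],95); top=a[a[:,2]>zt-.008]
        r=cv2.minAreaRect((top[:,:2]*1000).astype(np.float32))
        print(n,c,np.round(s,3),"bench",np.round(np.median(g[:,2]) if len(g) else np.nan,4),"ztop",round(zt,4),"n",len(top),"rect",np.round(r[0],1),np.round(r[1],1),round(r[2],1))
p=o["top"][0][100:300,140:460]
cv2.imwrite("pics/crop0.png",cv2.convertScaleAbs(cv2.resize(p[:,:,::-1],(800,500),interpolation=cv2.INTER_CUBIC),alpha=1.5))
E
```

```text
sA top [0.424 0.099 0.036] bench 0.0008 ztop 0.039 n 88 rect [427.6 103.8] [22.3 20.2] 89.2
sA side [0.424 0.099 0.036] bench 0.0005 ztop 0.0366 n 92 rect [426.4 106.2] [22.2 21.4] 77.0
sB top [ 0.433 -0.12   0.036] bench 0.0009 ztop 0.0382 n 90 rect [ 435.  -122.3] [22.  22.3] 42.9
sB side [ 0.433 -0.12   0.036] bench 0.0002 ztop 0.0365 n 145 rect [ 433.7 -120.8] [23.3 20.8] 78.7
fA top [0.379 0.24  0.036] bench 0.0005 ztop 0.04 n 72 rect [381.3 248.1] [20.6 17.8] 88.9
fA side [0.379 0.24  0.036] bench 0.0004 ztop 0.0385 n 58 rect [379.  250.3] [19.8 19.6] 35.4
fB top [ 0.4   -0.241  0.038] bench 0.0006 ztop 0.0407 n 72 rect [ 400.3 -246.5] [20.  17.7] 89.4
fB side [ 0.4   -0.241  0.038] bench -0.0 ztop 0.0385 n 163 rect [ 399.2 -244.8] [20.3 19.5] 32.6
con top [ 0.434 -0.002  0.028] bench 0.0008 ztop 0.0311 n 218 rect [435.7  -1.1] [46.7 23.7] 60.8
con side [ 0.434 -0.002  0.028] bench 0.0002 ztop 0.0288 n 268 rect [434.4   2.1] [48.3 23.9] 60.8
glue top [0.501 0.126 0.054] bench 0.0006 ztop 0.076 n 45 rect [507.2 131.3] [13.5 15.1] 88.4
glue side [0.501 0.126 0.054] bench 0.0004 z
[... 723 characters left out ...]
.9] [22.5 21.1] 42.0
pur1 side [0.592 0.122 0.036] bench 0.0005 ztop 0.0363 n 82 rect [594.8 128.1] [24.3 20.2] 76.4
pur2 top [0.444 0.295 0.034] bench 0.0004 ztop 0.0376 n 93 rect [445.5 304.4] [24.1 20.3] 88.8
pur2 side [0.444 0.295 0.034] bench 0.0005 ztop 0.036 n 68 rect [443.9 307.2] [23.9 22.1] 77.6
pur3 top [0.342 0.059 0.035] bench 0.0008 ztop 0.0382 n 92 rect [339.8  61.4] [22.  21.7] 44.6
pur3 side [0.342 0.059 0.035] bench 0.0004 ztop 0.0367 n 104 rect [338.7  62.5] [22.  22.5] 1.8
ring top [ 0.515 -0.132  0.001] bench 0.0007 ztop 0.0207 n 185 rect [ 513.5 -132.8] [41.4 41.7] 88.9
ring side [ 0.515 -0.132  0.001] bench 0.0002 ztop 0.0184 n 323 rect [ 512.6 -130.3] [42.9 42.5] 28.9
```

View pics/crop0.png

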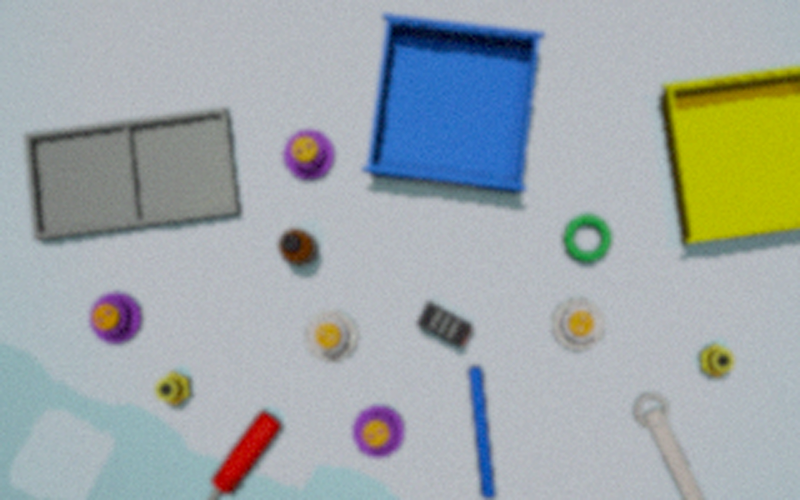

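The crop confirms two steel/orange sensors at crop (330,335) and (578,325), with three purple decoys near them. Both cameras agree within about 3 mm, and the heights match the text (36, 38 and 28 mm). I'll fit the tray and do the first sensor.

```bash
cat > act.py <<'E'
import numpy as np
from cell import robot
H=.16
def go(xy,phi,z=H):
    """above xy, tool down, fingers closing along world angle phi (deg, mod 180); the half turn with least joint motion"""
    q0=np.array(robot.get_state()["joint_positions"]); best=None
    for y in (phi-90,phi+90):
        y=(y+180)%360-180
        q=robot.solve_ik([*xy,z],[180,0,y])
        if q is not None:
            c=np.abs(np.array(q)-q0).max()
            if best is None or c<best[0]: best=(c,y)
    robot.move_to([*xy,z],[180,0,best[1]])
def pick(xy,phi,z,opening,force):
    robot.grip(opening,force); go(xy,phi)
    robot.movel([*xy,z+.02],speed=.2); hit=robot.movel([*xy,z],speed=.05,stop_force=15)
    if hit: print("HIT",robot.get_state()["tool_pos"]); return False
    robot.grip(0,force); robot.movel([*xy,H],speed=.2); s=robot.get_state()
    print("held opening",round(s["opening"],4),"pad",round(s["gripper_force"],1),"t",round(s["t"],1))
    return s["opening"]
def place(xy,phi,z,opening):
    go(xy,phi); robot.movel([*xy,z+.03],speed=.2); robot.movel([*xy,z],speed=.05,stop_force=15)
    print("release z",np.round(robot.get_state()["tool_pos"],4)); robot.wait(.2)
    robot.grip(opening); robot.movel([*xy,H],speed=.2); print("t",round(robot.get_state()["t"],1))
E
python3 - <<'E'
from vis import *
import act
o=load()
R=[]
for c in o:
    w=o[c][1]; m=(np.hypot(w[...,0]-.575,w[...,1]-.28)<.118)
    r=w[m&(w[...,2]>.013)&(w[...,2]<.025)]; b=cv2.minAreaRect((r[:,:2]*1000).astype(np.float32))
    f=w[(np.abs(w[...,0]-.58)<.03)&(np.abs(w[...,1]-.24)<.03)][:,2]
    print(c,len(r),b,"rim",np.median(r[:,2]),"floor",np.nanmedian(f)); R.append(b)
xy=np.mean([b[0] for b in R],0)/1000
a=np.mean([(b[2] if b[1][0]>b[1][1] else b[2]+90)%180 for b in R]); d=np.array([np.cos(np.radians(a)),np.sin(np.radians(a))])
print("tray",xy,a,xy+.046*d,xy-.046*d); np.savez("tray.npz",xy=xy,a=a,d=d)
E
```

```text
top 710 ((545.1873168945312, 286.15985107421875), (170.55679321289062, 191.8122100830078), 6.441444396972656) rim 0.0171856848554799 floor 0.004672261267710579
side 526 ((578.83544921875, 292.59912109375), (101.43206024169922, 195.10279846191406), 6.726419925689697) rim 0.01693209534784039 floor 0.004692960266531469
tray [0.56201138 0.28937949] 96.58393216133118 [0.55673709 0.33507611] [0.56728568 0.24368286]
```

The top fit picked up a nearby decoy. I'll exclude it, check the fit, and go on with the first sensor only if it is consistent.

Run:
```python
from vis import *
from act import *
w=load()["top"][1]; m=(np.hypot(w[...,0]-.58,w[...,1]-.29)<.115)&(w[...,0]>.505)
r=w[m&(w[...,2]>.013)&(w[...,2]<.025)]; b=cv2.minAreaRect((r[:,:2]*1000).astype(np.float32)); print(b)
xy=(np.array(b[0])/1000+[.5788,.2926])/2; a=96.6; d=np.array([np.cos(np.radians(a)),np.sin(np.radians(a))])
assert np.hypot(*(xy-[.5795,.291]))<.003 and abs(max(b[1])-193)<6
np.savez("tray.npz",xy=xy,a=a,d=d); print(xy)
if pick([.427,.105],109,.0105,.06,40)>.028: place(xy-.046*d,a,.0175,.045)
p,_=robot.get_image("side"); cv2.imwrite("pics/s1.png",cv2.resize(p[40:300,160:480,::-1],(800,650))[:600])
```

```text
((579.7698364257812, 290.06427001953125), (100.95228576660156, 191.8122100830078), 6.441444396972656)
[0.57928492 0.29133214]
held opening -0.0002 pad 0.0 t 5.0
```

View pics/s1.png

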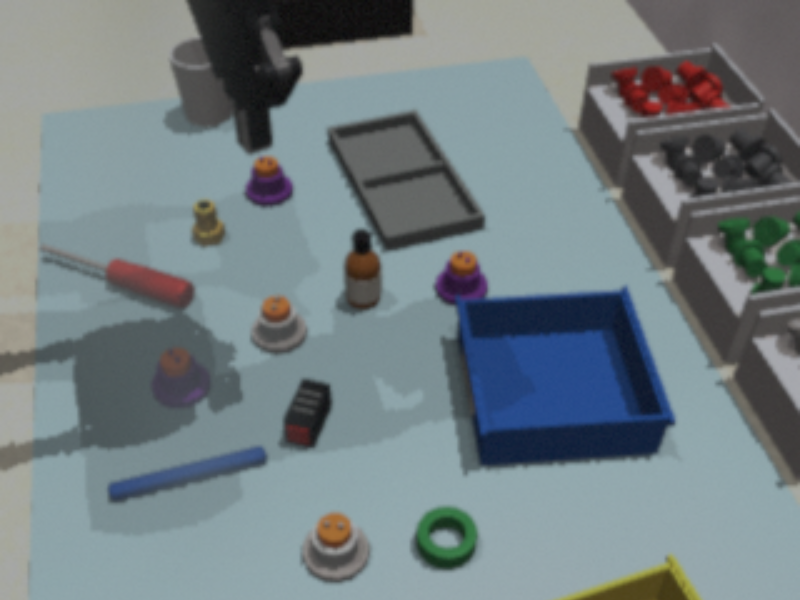

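The side view shows sensor A still standing at crop (278,322), with the gripper shut above and empty. I'll check where the arm is and where the sensor is now.

Run:
```python
from vis import *
s=robot.get_state(); print(s["tool_pos"],s["eef_rot"],s["opening"],s["joint_positions"],s["force"])
m=robot.camera_model("side")
for P in (s["tool_pos"],[.427,.105,.036]):
    c=m["R"]@np.array(P)+m["t"]; print("side px",m["fx"]*c[0]/c[2]+m["cx"],m["fy"]*c[1]/c[2]+m["cy"])
for n in("side",):
    p,d=robot.get_image(n); w=cloud(n,p,d); mm=(np.hypot(w[...,0]-.427,w[...,1]-.105)<.04)
    a=w[mm&(w[...,2]>.028)&(w[...,2]<.05)]; print(n,len(a),cv2.minAreaRect((a[:,:2]*1000).astype(np.float32)))
    b=w[(np.hypot(*(w[...,:2]-s["tool_pos"][:2]).transpose(2,0,1))<.06)&(w[...,2]>.1)]
    print("gripper low z",np.nanpercentile(b[:,2],[1,5]), np.nanmean(b[b[:,2]<np.nanpercentile(b[:,2],5)],0))
```

```text
[0.42609345 0.10491404 0.15879895] [-1.79962121e+02  1.41378060e-01  1.89977654e+01] -3.2846827762993116e-05 [ 3.80629784e+00  1.29395214e+01  1.03373346e+02 -5.48617263e-04
  6.38334963e+01  7.48088217e+01] [0.11599899 0.62710819 0.8371766 ]
side px 263.9098528679506 113.81180924802557
side px 270.37902465407143 161.6357039661908
side 93 ((426.214599609375, 106.63900756835938), (23.495670318603516, 21.33573341369629), 80.00785827636719)
gripper low z [0.20060664 0.22076383] [0.42492232 0.09703844 0.20805617]
```

Run:
```python
from vis import *
ims=[]
for n,(r,c) in dict(side=(30,200),top=(130,210)).items():
    p,d=robot.get_image(n); np.savez(f"{n}1.npz",p=p,d=d)
    ims.append(cv2.convertScaleAbs(cv2.resize(p[r:r+130,c:c+130,::-1],(400,400),interpolation=cv2.INTER_CUBIC),alpha=1.6))
    w=cloud(n,p,d); b=(np.hypot(w[...,0]-.426,w[...,1]-.105)<.07)&(w[...,2]>.09)
    z=w[b]; print(n,np.sort(z[:,2])[:12].round(3)); 
    t=z[z[:,2]<np.percentile(z[:,2],8)]; print(t.mean(0),t.min(0),t.max(0))
cv2.imwrite("pics/c2.png",np.hstack(ims))
```

```text
side [0.191 0.192 0.193 0.193 0.193 0.193 0.194 0.194 0.194 0.194 0.194 0.195]
[0.4234815  0.09721696 0.21662915] [0.40621559 0.07351745 0.19137969] [0.44298659 0.12684785 0.24026098]
top [0.267 0.277 0.28  0.28  0.281 0.281 0.281 0.281 0.282 0.282 0.283 0.283]
[0.42560587 0.09740347 0.48982701] [0.37196014 0.03547014 0.26674194] [0.4762505  0.16342943 0.52652096]
```

View pics/c2.png

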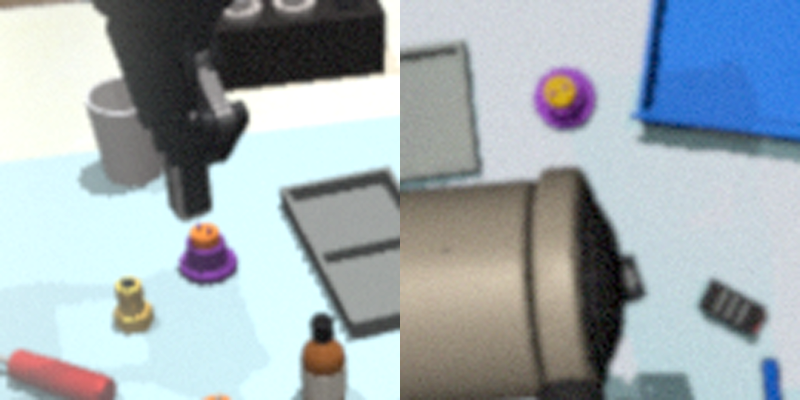

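The view shows the shut fingertip ending at side row ~100, where the reported TCP should project to row 114. In the depth data the tip is at z≈0.191, while 0.159 is reported. So the real tips sit about 32 mm above the reported TCP, and the gripper closed above the sensor. I'll check this by touching bare bench with the fingers shut.

Run:
```python
from act import *
go([.49,.05],109)
robot.movel([.49,.05,.03],speed=.2)
try: h=robot.movel([.49,.05,-.045],speed=.03,stop_force=5)
except robot.MotionError as e: h=e
s=robot.get_state(); print(h,s["tool_pos"],s["force"],s["t"])
import cv2
p,d=robot.get_image("side"); cv2.imwrite("pics/t.png",cv2.resize(p[60:260,200:440,::-1],(720,600)))
robot.movel([.49,.05,.1],speed=.2)
```

```text
True [ 0.4899891   0.04999465 -0.03393413] [-0.94623138 -0.47151934  7.01194168] 8.275
```

View pics/t.png

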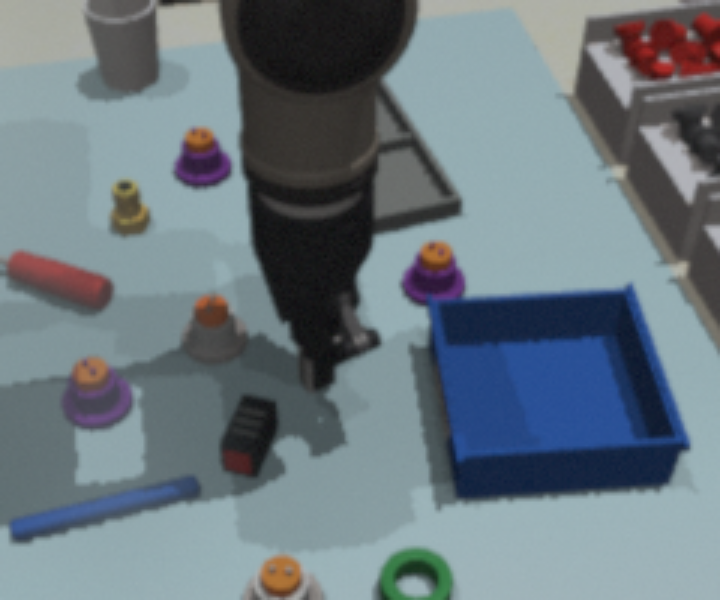

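The touch confirms it: contact came at reported z = −0.034, so I add a tool z offset of about 33.5 mm. The tip appears at side pixel (305,190). I'll check that laterally, then retry sensor A.

```bash
python3 - <<'E'
s=open('act.py').read()
s=s.replace('H=.16','H=.13  # reported z\nOFF=.0335  # true tip z = reported z + OFF (touch test)')
s=s.replace('def pick(xy,phi,z,opening,force):','def pick(xy,phi,z,opening,force):\n    z-=OFF').replace('def place(xy,phi,z,opening):','def place(xy,phi,z,opening):\n    z-=OFF')
open('act.py','w').write(s)
E
python3 - <<'E'
from vis import *
from act import *
m=robot.camera_model("side")
c=m["R"]@np.array([.49,.05,0])+m["t"]; print("px",m["fx"]*c[0]/c[2]+m["cx"],m["fy"]*c[1]/c[2]+m["cy"])
t=np.load("tray.npz"); xy,a,d=t["xy"],float(t["a"]),t["d"]
o=pick([.427,.105],109,.0105,.06,40)
if o>.028: place(xy-.046*d,a,.0175,.045)
p,dd=robot.get_image("side"); cv2.imwrite("pics/s3.png",cv2.resize(p[40:300,160:480,::-1],(640,520)))
E
```

```text
px 305.4270614729093 187.22859019611843
held opening 0.0299 pad 39.6 t 12.9
release z [ 0.5847  0.2457 -0.016 ]
t 16.6
```

View pics/s3.png

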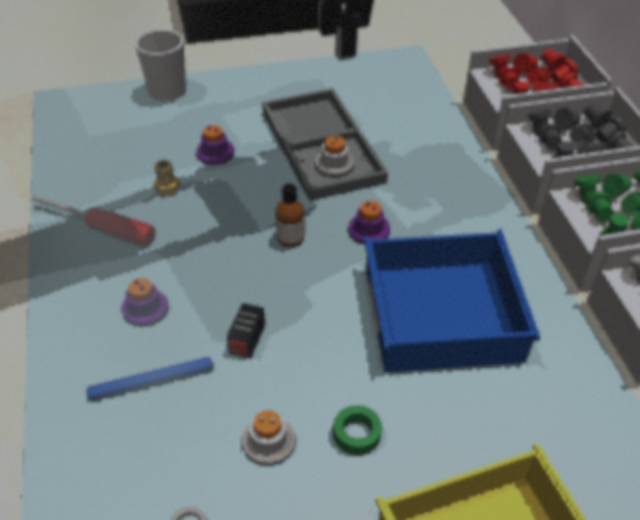

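Sensor A stands in the near tray compartment, at picture (333,155). I'll do the other four the same way.

Run:
```python
from vis import *
from act import *
t=np.load("tray.npz"); xy,a,d=t["xy"],float(t["a"]),t["d"]
b=np.array([.636,-.010]); u=np.array([np.cos(np.radians(82.3)),np.sin(np.radians(82.3))])
jobs=[((.4343,-.1215),90,.0105,.06,40,.027,xy+.046*d,a,.0175,.045),
      ((.380,.249),120,.0165,.05,40,.016,b+.03*u,-7.7,.0225,.04),
      ((.4350,.0005),150.8,.006,.055,30,.019,np.array([.586,-.2805]),97,.012,.045),
      ((.3998,-.2456),27,.0165,.05,40,.016,b-.03*u,-7.7,.0225,.04)]
for p,ph,z,op,f,mn,q,qp,qz,qo in jobs:
    o=pick(p,ph,z,op,f)
    if not o>mn: print("missed",p); break
    place(q,qp,qz,qo)
go([.40,.10],90)
ims=[]
for n in("top","side"):
    p,dd=robot.get_image(n); np.savez(f"{n}2.npz",p=p,d=dd); ims.append(p[:,:,::-1])
cv2.imwrite("pics/end_top.png",cv2.convertScaleAbs(cv2.resize(ims[0][80:280,100:500],(800,400)),alpha=1.4)); cv2.imwrite("pics/end_side.png",ims[1])
```

```text
held opening 0.0301 pad 39.6 t 21.1
release z [ 0.5741  0.3371 -0.016 ]
t 25.7
held opening 0.0185 pad 39.0 t 29.3
release z [ 0.6401  0.0197 -0.011 ]
t 33.5
held opening 0.0234 pad 29.7 t 37.4
release z [ 0.5861 -0.2806 -0.0215]
t 41.5
held opening 0.0183 pad 39.1 t 45.4
release z [ 0.6321 -0.0397 -0.011 ]
t 49.4
```

View pics/end_top.png

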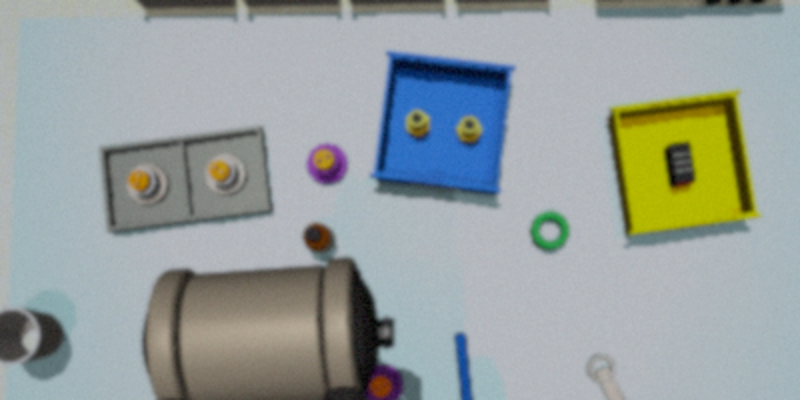

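View pics/end_side.png

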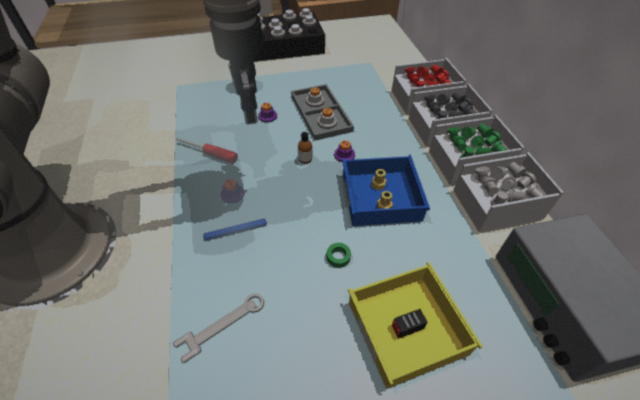

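The final views show both sensors standing, one in each tray compartment (crop 147,183 and 225,173). Both fittings stand in the blue bin (418,123 and 469,129), the connector is flat in the yellow bin (680,165), and the bottle is upright (318,236). I'll check heights and positions, then hand in.

Run:
```python
from vis import *
t=np.load("tray.npz"); xy,d=t["xy"],t["d"]
u=np.array([np.cos(np.radians(82.3)),np.sin(np.radians(82.3))]); b=np.array([.636,-.01])
o=load(2); ok=True
for n,q,h in [("s1",xy-.046*d,.041),("s2",xy+.046*d,.041),("f1",b+.03*u,.042),("f2",b-.03*u,.042),("con",np.array([.586,-.2805]),.032)]:
    for c in o:
        w=o[c][1]; a=w[(np.hypot(w[...,0]-q[0],w[...,1]-q[1])<.03)&(w[...,2]>h-.008)]
        z=np.percentile(a[:,2],80); e=np.median(a[:,:2],0)-q; print(n,c,round(z,4),"want",h,e.round(4)); ok&=abs(z-h)<.005 and np.hypot(*e)<.01
print(ok)
if ok: print(robot.hand_in())
```

```text
s1 top 0.0419 want 0.041 [-0.0007 -0.0036]
s1 side 0.0408 want 0.041 [-0.0022 -0.0029]
s2 top 0.0428 want 0.041 [ 0.0001 -0.0042]
s2 side 0.0416 want 0.041 [-0.0016 -0.0023]
f1 top 0.0433 want 0.042 [ 0.0005 -0.0011]
f1 side 0.0419 want 0.042 [-0.0019 -0.0012]
f2 top 0.0437 want 0.042 [ 0.0001 -0.0005]
f2 side 0.0422 want 0.042 [-0.0016 -0.0016]
con top 0.0335 want 0.032 [ 0.0009 -0.0011]
con side 0.032 want 0.032 [-0.0018 -0.0005]
True
the job is handed in; nothing more can be done
None
```

I handed the job in with all five parts standing in their places, within about 4 mm of target in both cameras, and the glue bottle upright; the first grasp missed because the real fingertips sit about 33 mm above the reported TCP, which I measured by touching the bench and corrected.

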